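Fit the filler cover and hold its cap off

ROBOT

A 7-joint arm with a two-finger parallel gripper is mounted at the origin on the work surface. World frame = base frame: x ahead of the robot, y to its left, z up, the work surface at z = 0. Lengths are in m, angles in degrees, forces in N, time in s.
With the tool pointing down it reaches from about 0.425 to 0.875 m from the base axis. Payload 4.7 kg.
Tool frame: the origin (TCP) lies midway between the tips of the shut fingers; the grasp point (between the pads) lies 19 mm behind it (manip.pinch_z is the distance from the TCP to the grasp point, in m); z points along the fingers, y is the line along which they close (so a half turn about z gives the same grasp; the last joint's range is limited). The gripper opens to 85 mm and grips with 20 to 120 N. Pads are 22 mm wide; open, the fingers measure 114 mm over their backs; the gripper's body (76 mm by 85 mm) begins 54 mm behind the grasp point. The pads swing forward as they close: fully open they stand 13 mm farther back than shut.
Start: joints at [75.292, 18.392, -4.016, 83.108, 1.295, 78.541, -3.26], TCP at [0.174, -0.626, 0.231] pointing down, gripper open.
Joint ranges: [-163.93, 163.93], [-17.29, 119.83], [-79.2, 71.16], [3.27, 140.29], [-89.18, 269.18], [5.43, 117.66], [-154.24, 154.24]. Speed limits (degrees/s): [147.25, 147.25, 180, 180, 180, 180, 180].

INTERFACE

Orientations are given as a 3x3 rotation matrix whose columns are the frame's x, y, z axes.
In Python, from rig import manip gives the robot as it stands.
- The arm moves only by the tool step_arm, never from a script. Its argument "targets" is a list of rows, each an object with "translation": the shift along the world's x, y, z in mm, a list of three; "yaw": the turn about the world's z in degrees; "hand": the closure, from 0 (fully open) to 1 (shut). In form: [{"translation": [tx, ty, tz], "yaw": yaw, "hand": hand}, ...]. A call has 1 to 5 rows; each row shifts and turns the commanded pose from where the row before left it; what a row does not reach is not made up. A row lasts 1/12 s, in which the tool goes at most 41.7 mm and 7.16 degrees, less where a joint would pass 70% of its speed; a pose out of reach is approached as far as the arm can. A call is refused whole if a number of a shift passes 41.7 or a number of a turn 7.16, either way. A call with a gripper value outside its range is refused whole. The fingers move at their own pace and stop on an object; "squeeze" is the grip in N (left out, the last holds). Time passes only in rows, so rows that do not move let the fingers close. It gives the time, the measured TCP pose, the force, the opening and the grip force at its end, in the units of the state.
- manip.sense(): the state, without advancing time (a new reading comes with each control period).
- manip.grab_frame(name): name is "scene" or "top" or "wrist"; returns the picture (420x560x3 uint8, red, green, blue); there is no depth.
- manip.camera_model(name): a dict with "fx", "fy", "cx", "cy" (pixels), "rvec" (rotation vector, rad) and "tvec" (3), from world to camera coordinates, as OpenCV has them. Camera axes: x right, y down, z forward; pixel columns grow to the right and rows downward; lengths in m; the calibration is good to about 2 mm. A picture is of the moment at which its call begins: read the wrist's pose just before it. camera_model takes no time and is no camera call; for the wrist camera it gives the pose at the moment of the call.
- manip.finish_job(): hands the job in; it is judged then, once.
Trained networks look in the newest picture that a camera, given by its name, has taken for a name from the list of things; names that differ only in an ending like _2 or _b are one class to them, and where a whole thing is asked for, a point or a joint stands for the part that bears it (a point fixed in the world has none). Each returns a list of dicts, best first, with "conf" (0 to 1); they miss things now and then, are a little off and sometimes report something else, mostly with a low value. They report only what shows in the picture. A call takes as long as a camera call.
- manip.find_in(thing, camera): "uv" ([column, row] in pixels, amid what is visible of it).
- manip.landmark_of(thing, camera): "uv" ([column, row] in pixels: a listed point, or the origin of a listed thing).
The state is a dict: "clock": time; "joint_pos": joint angles; "joint_velocities": joint speeds; "effort": joint torques, N m; "ee_pos": TCP position; "tcp_rot": TCP orientation; "wrist_force": force on the tool from outside, world axes, zero at the start; "ft_torque": the same for the moment, N m; "width": finger opening in m; "grasp_force": force on a finger pad.
Only numpy, scipy, OpenCV 4.12 (cv2) and the standard library are available. Lean on these libraries where they do the work, as an engineer would, in place of code of your own. Each camera call takes 0.05 s, during which the arm holds its last target. There are 200 camera calls.

TASK

Take the filler cover that lies in the blue tray and lower it gently over the two locating pins on top of the steel feed-water tank until it lies flush, with its cap still on. Then unscrew its black cap: it is not marked whether the thread is right- or left-hand, so try gently one way, then the other if need be, without forcing the cap against a stop, and lift it off, leaving the cover seated. Finish while still holding the cap level in the gripper, at a standstill about 5 cm straight above the open neck so that it drips back in; leave the other cover in the grey tray and everything else where it is.

Things in the scene. Friction and masses are not known exactly. Their poses are not given: they have to be found in the camera images.
- tank: stainless steel feed-water tank of the steam irons, fixed, 220 x 180 mm (x, y), 120 mm high. Origin: centre of its underside on the table, z up
- tank_seat (a point): centre of the black rubber gasket (160 x 110 mm, long side along x) round the 60 mm filler opening on the tank's top, on the gasket's upper face 124 mm above the table; axes as the tank's. A cover's plate rests on this face when flush
- pin_a (a point): tip of the brass locating pin at x = +58 mm, y = 0 of the tank: upright, 8 mm thick, 26 mm above the gasket, the last 8 mm tapered to 4 mm
- pin_b (a point): tip of the like pin at x = -58 mm
- cover_1: filler cover, one of two alike: loose, 0.45 kg, aluminium plate 150 x 100 x 8 mm (long side along x) with through holes 10 mm wide at x = +58 and -58 mm, y = 0, hexagon and neck in its middle, black cap on. Half a turn about z makes no difference. Origin: centre of the plate's underside, z up. They differ only in the hidden hand of the thread; which lies in the blue tray varies
- cover_2: filler cover, one of two alike: loose, 0.45 kg, aluminium plate 150 x 100 x 8 mm (long side along x) with through holes 10 mm wide at x = +58 and -58 mm, y = 0, hexagon and neck in its middle, black cap on. Half a turn about z makes no difference. Origin: centre of the plate's underside, z up. They differ only in the hidden hand of the thread; which lies in the blue tray varies
- cap_1: round black ribbed plastic cap screwed on cover_1: 50 mm wide, 28 mm high, 0.06 kg. Origin: centre of its underside, 36 mm above the underside of its cover while on; z up. It starts fully tightened, at yaw 0 to its cover. Until it is free, lifting it lifts the cover with it
- cap_2: round black ribbed plastic cap screwed on cover_2: 50 mm wide, 28 mm high, 0.06 kg. Origin: centre of its underside, 36 mm above the underside of its cover while on; z up. It starts fully tightened, at yaw 0 to its cover. Until it is free, lifting it lifts the cover with it
- cover_1_hex (a point): centre of the steel hexagon on cover_1, 21 mm above the plate's underside: 56 mm across flats, from 8 to 34 mm above the underside; one pair of flats faces the cover's +y and -y, the others every 60 degrees. The white neck above it is 32 mm wide, its rim 58 mm above the plate's underside
- cover_2_hex (a point): centre of the steel hexagon on cover_2, 21 mm above the plate's underside: 56 mm across flats, from 8 to 34 mm above the underside; one pair of flats faces the cover's +y and -y, the others every 60 degrees. The white neck above it is 32 mm wide, its rim 58 mm above the plate's underside
- cap_1_top (a point): centre of the top of cap_1. Quick thread: the loosening way (anticlockwise from above if right-hand, clockwise if left-hand) the cap turns easily, lifts straight off once turned 0.8 to 1.4 rad, and meets a stop at 1.4 rad, where it also lifts off; the other way its stop comes within 0.15 rad. One cap is right-hand, the other left-hand. Its lugs stand 3 N m against a stop
- cap_2_top (a point): centre of the top of cap_2. Quick thread: the loosening way (anticlockwise from above if right-hand, clockwise if left-hand) the cap turns easily, lifts straight off once turned 0.8 to 1.4 rad, and meets a stop at 1.4 rad, where it also lifts off; the other way its stop comes within 0.15 rad. One cap is right-hand, the other left-hand. Its lugs stand 3 N m against a stop
- tray_blue: fixed blue plastic drip tray 200 x 160 mm (x, y), rim 16 mm high, floor and wall 4 mm thick; one cover lies in it: the one to fit. Origin: centre of its underside on the table
- tray_grey: fixed grey plastic drip tray of the same size; the other cover lies in it and stays there. Origin: centre of its underside
- spray_bottle: white bottle 64 mm wide, 170 mm high, red top, loose; bystander. Origin: centre of its foot
- amber_bottle: amber glass bottle 54 mm wide, 130 mm high, loose; bystander. Origin: centre of its foot
- jug: blue plastic jug with a handle, 90 mm wide, 100 mm high, loose; bystander. Origin: centre of its foot
- pin_dish: white ceramic dish 90 mm wide, 30 mm high, loose; bystander. Origin: centre of its foot
- brush: spotting brush, 150 mm long, lying beyond the trays, loose; bystander
- wrench: steel wrench, 150 mm long, lying beyond the trays, loose; bystander

How it is judged (in metres and radians):
On the way, in this order (a step that is already met when the one before it is completed fails the run):
1. the cover from the blue tray lies flush on the tank over both pins, its cap still on, the other cover in the grey tray (((z of cover_1 in the frame of tank_seat below 0.002 m and horizontal distance between cover_1 and tank_seat below 0.003 m and angle between the x axis of cover_1 and the x axis of tank_seat, either way round below 0.06 rad and angle between cover_1's own z axis and vertical below 0.03 rad and horizontal distance between cover_2 and tray_grey below 0.06 m and height (world z) of cover_2 below 0.01 m and angle between cover_2's own z axis and vertical below 0.06 rad and z of cap_2 in the frame of cover_2 below 0.042 m and z of cap_1 in the frame of cover_1 below 0.042 m) or (z of cover_2 in the frame of tank_seat below 0.002 m and horizontal distance between cover_2 and tank_seat below 0.003 m and angle between the x axis of cover_2 and the x axis of tank_seat, either way round below 0.06 rad and angle between cover_2's own z axis and vertical below 0.03 rad and horizontal distance between cover_1 and tray_grey below 0.06 m and height (world z) of cover_1 below 0.01 m and angle between cover_1's own z axis and vertical below 0.06 rad and z of cap_1 in the frame of cover_1 below 0.042 m and z of cap_2 in the frame of cover_2 below 0.042 m))), for 0.3 s.
2. the cap is unscrewed and lifted off the neck, the cover still flush (((z of cover_1 in the frame of tank_seat below 0.002 m and horizontal distance between cover_1 and tank_seat below 0.003 m and angle between the x axis of cover_1 and the x axis of tank_seat, either way round below 0.06 rad and angle between cover_1's own z axis and vertical below 0.03 rad and horizontal distance between cover_2 and tray_grey below 0.06 m and height (world z) of cover_2 below 0.01 m and angle between cover_2's own z axis and vertical below 0.06 rad and z of cap_2 in the frame of cover_2 below 0.042 m and z of cap_1 in the frame of cover_1 above 0.062 m) or (z of cover_2 in the frame of tank_seat below 0.002 m and horizontal distance between cover_2 and tank_seat below 0.003 m and angle between the x axis of cover_2 and the x axis of tank_seat, either way round below 0.06 rad and angle between cover_2's own z axis and vertical below 0.03 rad and horizontal distance between cover_1 and tray_grey below 0.06 m and height (world z) of cover_1 below 0.01 m and angle between cover_1's own z axis and vertical below 0.06 rad and z of cap_1 in the frame of cover_1 below 0.042 m and z of cap_2 in the frame of cover_2 above 0.062 m))), for 0.2 s.
At the end, for the whole second after the job is handed in: Blue-tray cover flush on the gasket (2 mm high, 3 mm sideways, 0.06 rad, either way round); its cap off, gripped, at rest, level within 0.25 rad, touching nothing else, within 20 mm of the neck's axis, underside 20 to 120 mm above the rim; other cover in the grey tray, cap on (((z of cover_1 in the frame of tank_seat below 0.002 m and horizontal distance between cover_1 and tank_seat below 0.003 m and angle between the x axis of cover_1 and the x axis of tank_seat, either way round below 0.06 rad and angle between cover_1's own z axis and vertical below 0.03 rad and horizontal distance between cover_2 and tray_grey below 0.06 m and height (world z) of cover_2 below 0.01 m and angle between cover_2's own z axis and vertical below 0.06 rad and z of cap_2 in the frame of cover_2 below 0.042 m and z of cap_1 in the frame of cover_1 between 0.078 and 0.178 m and horizontal distance between cap_1 and cover_1 below 0.02 m and angle between cap_1's own z axis and vertical below 0.25 rad and contact force between cap_1 and the fingers above 2 N and contact force between cap_1 and cover_1 below 0.2 N and linear speed of each of cap_1, cover_1 below 0.02 m/s) or (z of cover_2 in the frame of tank_seat below 0.002 m and horizontal distance between cover_2 and tank_seat below 0.003 m and angle between the x axis of cover_2 and the x axis of tank_seat, either way round below 0.06 rad and angle between cover_2's own z axis and vertical below 0.03 rad and horizontal distance between cover_1 and tray_grey below 0.06 m and height (world z) of cover_1 below 0.01 m and angle between cover_1's own z axis and vertical below 0.06 rad and z of cap_1 in the frame of cover_1 below 0.042 m and z of cap_2 in the frame of cover_2 between 0.078 and 0.178 m and horizontal distance between cap_2 and cover_2 below 0.02 m and angle between cap_2's own z axis and vertical below 0.25 rad and contact force between cap_2 and the fingers above 2 N and contact force between cap_2 and cover_2 below 0.2 N and linear speed of each of cap_2, cover_2 below 0.02 m/s))); the arm keeps its last pose, push and grip.
It fails at once if the cover is dropped or slammed onto the tank (over 0.4 m/s within 30 mm above its seat) ((linear speed of cover_1 above 0.4 m/s and horizontal distance between cover_1 and tank_seat below 0.03 m and z of cover_1 in the frame of tank_seat below 0.03 m) or (linear speed of cover_2 above 0.4 m/s and horizontal distance between cover_2 and tank_seat below 0.03 m and z of cover_2 in the frame of tank_seat below 0.03 m)).
It fails at once if a bystander is pushed more than 4 cm (distance of any of spray_bottle, amber_bottle, jug, pin_dish, brush, wrench from where it was at the start of the episode above 0.04 m).
It fails at once if a bottle or the jug is tipped over (angle between any of spray_bottle, amber_bottle, jug's own z axis and vertical above 0.6 rad).
It fails at once if both covers are moved (distance of each of cover_1, cover_2 from where it was at the start of the episode above 0.03 m).
It fails at once if the cap is forced against a stop hard enough to break its lugs (over 150 N between cap and cover) (contact force between cap_1 and cover_1 above 150 N or contact force between cap_2 and cover_2 above 150 N).
It also fails if it takes over 64 s, if anything falls off the work surface, if the arm or the gripper's body presses on something with over 40 N, if the wrist force passes 120 N, or if a joint passes its speed limit or range.

## Working session

There is one attempt and no reset: what is moved stays moved. The work goes in short steps, Python scripts to look and compute and a tool call to move; the robot and the scene stay as the last step left them, time stands still between calls to the robot, and variables do not carry over. Pictures are saved under pics/ and viewed, at most 10 in all, crops included, and the job is handed in when it is done.

Besides the shell and the picture viewer there is one more tool, called after "Call:" by a JSON object that holds its "name" and its "arguments". step_arm: Moves the arm, as the interface text tells. Its arguments: {"type":"object","properties":{"targets":{"type":"array"},"squeeze":{"type":"number"}},"required":["targets"]}

```bash
mkdir -p pics
cat > h.py <<'E'
import numpy as np, cv2
from rig import manip
def P(n):
    c=manip.camera_model(n); K=np.array([[c['fx'],0,c['cx']],[0,c['fy'],c['cy']],[0,0,1.]])
    R=cv2.Rodrigues(np.array(c['rvec'],float))[0]; return K,R,np.array(c['tvec'],float).reshape(3)
def proj(n,X):
    K,R,t=P(n); p=K@(R@np.array(X,float)+t); return p[:2]/p[2]
def ray(n,uv,M=None):
    K,R,t=M or P(n); d=R.T@np.linalg.inv(K)@np.array([uv[0],uv[1],1.]); return -R.T@t,d/np.linalg.norm(d)
def onz(n,uv,z,M=None):
    o,d=ray(n,uv,M); return o+d*(z-o[2])/d[2]
def tri(rays):
    A=sum(np.eye(3)-np.outer(d,d) for o,d in rays); b=sum((np.eye(3)-np.outer(d,d))@o for o,d in rays)
    X=np.linalg.solve(A,b); return X,[float(np.linalg.norm((np.eye(3)-np.outer(d,d))@(X-o))) for o,d in rays]
def snap(n,f):
    im=np.array(manip.grab_frame(n)); cv2.imwrite('pics/'+f,im[:,:,::-1]); return im
E
python3 - <<'E'
from h import *
np.set_printoptions(precision=4,suppress=True)
s=manip.sense();print(s['clock'],s['ee_pos'],s['tcp_rot'],s['width'],manip.pinch_z,s['wrist_force'])
a=snap('scene','s0.png');b=snap('top','t0.png')
for n in('scene','top'):
    print(n,P(n))
    for th in('cover_1','cover_1_hex','cap_1_top','pin_a','tank_seat','tray_blue','tray_grey'):
        print(th,[(np.round(r['uv'],1).tolist(),round(r['conf'],2)) for r in manip.landmark_of(th,n)])
E
```

```text
0.0 [ 0.1737 -0.6258  0.2302] [[ 0.9636  0.2675 -0.0006]
 [ 0.2675 -0.9635  0.0019]
 [-0.     -0.0019 -1.    ]] 0.08563146883571297 0.0187 [ 0.2343  0.7014 -0.1094]
scene (array([[399.3944,   0.    , 279.3801],
       [  0.    , 399.3944, 213.3843],
       [  0.    ,   0.    ,   1.    ]]), array([[ 0.4073,  0.9133, -0.0019],
       [ 0.6091, -0.2731, -0.7446],
       [-0.6806,  0.3021, -0.6675]]), array([-0.2523, -0.3186,  1.5141]))
cover_1 [([362.5, 177.9], 0.88), ([146.2, 246.9], 0.63)]
cover_1_hex [([141.7, 237.1], 0.92)]
cap_1_top [([139.5, 223.5], 0.89), ([141.3, 238.1], 0.31)]
pin_a [([248.5, 164.0], 0.64), ([250.5, 190.4], 0.59), ([363.3, 160.1], 0.45)]
tank_seat [([253.4, 182.5], 0.57)]
tray_blue [([139.0, 238.4], 0.32)]
tray_grey [([124.7, 303.8], 0.7), ([359.1, 172.6], 0.22)]
top (array([[490.2834,   0.    , 278.1355],
       [  0.    , 490.2834, 210.7962],
       [  0.    ,   0.    ,   1.    ]]), array([[ 0.0171, -0.9998, -0.0098],
       [-0.9975, -0.0164, -0.0693],
       [ 0.0691,  0.011 , -0.9975]]), array([0.    , 0.6309, 1.3017]))
cover_1 [([150.5, 261.5], 0.94), ([408.1, 258.0], 0.69)]
cover_1_hex [([411.5, 256.6], 0.56), ([374.9, 179.0], 0.26)]
cap_1_top [([414.8, 259.5], 0.59), ([152.0, 267.4], 0.56)]
pin_a [([305.0, 228.3], 0.88), ([292.5, 273.0], 0.69)]
tank_seat [([298.3, 253.0], 0.7)]
tray_blue [([305.4, 150.7], 0.32)]
tray_grey []
```

View pics/s0.png

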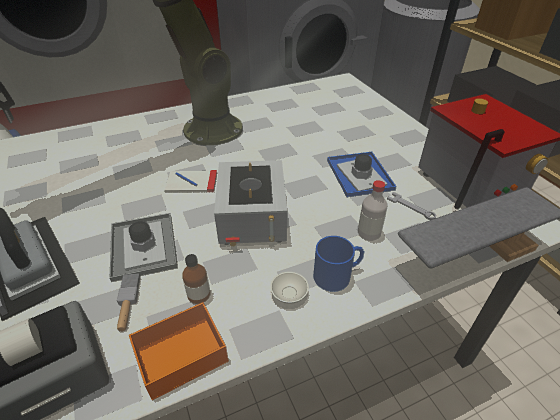

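View pics/t0.png

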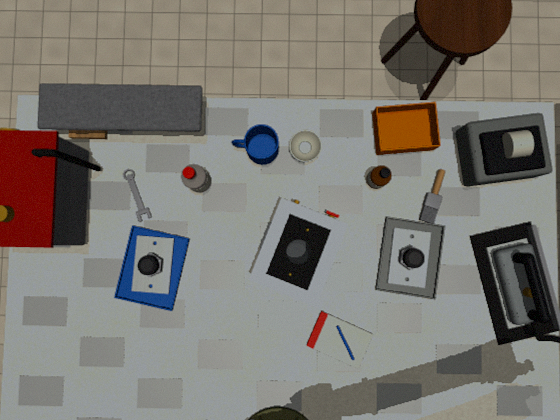

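The scene view shows the blue tray with its cover at about (362,177), the tank at (250,190) and the grey tray at (143,245). The top view shows the blue tray at (152,265), the tank at (298,250) and its pins at (305,228) and (292,273), and the grey tray at (411,257). I'll triangulate roughly, then go hover with the wrist camera.

Run:
```python
from h import *
np.set_printoptions(precision=4,suppress=True)
# blue tray hull from colour in top view -> rim corners
im=cv2.imread('pics/t0.png'); hsv=cv2.cvtColor(im,cv2.COLOR_BGR2HSV)
m=cv2.inRange(hsv,(105,120,60),(125,255,255)); m[:200]=0; m[330:]=0; m[:,:90]=0; m[:,220:]=0
box=cv2.boxPoints(cv2.minAreaRect(cv2.findNonZero(m)))
w=np.array([onz('top',p,.016) for p in box]);print('tray rim',w,w.mean(0))
e=w[1]-w[0];f=w[2]-w[1];l=e if np.linalg.norm(e)>np.linalg.norm(f) else f
print('sides',np.linalg.norm(e),np.linalg.norm(f),'yaw',np.degrees(np.arctan2(l[1],l[0])))
print('cover tri',tri([ray('top',(150.5,261.5)),ray('scene',(362.5,177.9))]))
for q in [(305,228.3),(292.5,273)]:
    X=onz('top',q,.150);print('pin',X,'scene proj',proj('scene',X))
a,b=onz('top',(305,228.3),.15),onz('top',(292.5,273),.15);print(np.linalg.norm(a-b),(a+b)/2,np.degrees(np.arctan2(*(a-b)[1::-1])))
print('pins tri',tri([ray('top',(305,228.3)),ray('scene',(250.5,190.4))]),tri([ray('top',(292.5,273)),ray('scene',(248.5,164))]))
K,R,t=P('wrist'); s=manip.sense(); print('wristcam in tool',s['tcp_rot'].T@(-R.T@t-s['ee_pos']) if hasattr(s['tcp_rot'],'T') else -R.T@t, K, 'axis',R[2],'right',R[0])
```

```text
tray rim [[0.3916 0.4481 0.016 ]
 [0.588  0.4083 0.016 ]
 [0.5532 0.251  0.016 ]
 [0.3577 0.2922 0.016 ]] [0.4726 0.3499 0.016 ]
sides 0.20040203368576417 0.1611316881194088 yaw -11.459690179323355
cover tri (array([ 0.4865,  0.3568, -0.006 ]), [0.002164109357461436, 0.002164109357461453])
pin [ 0.5803 -0.0568  0.15  ] scene proj [252.2243 188.938 ]
pin [ 0.4719 -0.0281  0.15  ] scene proj [247.6868 163.5736]
0.11221473608423459 [ 0.5261 -0.0424  0.15  ] -14.840684310414058
pins tri (array([ 0.5797, -0.0591,  0.1457]), [0.0022037422787012048, 0.00220374227870117]) (array([ 0.4722, -0.0271,  0.1485]), [0.0010902802118920385, 0.0010902802118921589])
wristcam in tool [ 0.0747 -0.0001 -0.1434] [[289.1964   0.     275.938 ]
 [  0.     289.1964 209.4595]
 [  0.       0.       1.    ]] axis [-0.2827 -0.0778 -0.9561] right [ 0.2662 -0.9639 -0.0003]
```

Call:
{"name": "step_arm", "arguments": {"targets": [{"translation":[17,26,4],"yaw":7.1,"hand":0},{"translation":[17,26,4],"yaw":7.1,"hand":0},{"translation":[17,26,4],"yaw":7.1,"hand":0},{"translation":[17,26,4],"yaw":7.1,"hand":0},{"translation":[17,26,4],"yaw":7.1,"hand":0}]}}

```text
clock: 1.22
ee_pos: [0.2595, -0.4951, 0.2516]
tcp_rot: [[0.624, 0.781, 0.0], [0.781, -0.624, -0.0], [-0.0, 0.0, -1.0]]
wrist_force: [1.0, -1.0, 1.1]
width: 0.0857
grasp_force: 0.0
```

Call:
{"name": "step_arm", "arguments": {"targets": [{"translation":[17,26,4],"yaw":7.1,"hand":0},{"translation":[17,26,4],"yaw":7.1,"hand":0},{"translation":[17,26,4],"yaw":7.1,"hand":0},{"translation":[17,26,4],"yaw":7.1,"hand":0},{"translation":[17,26,4],"yaw":7.1,"hand":0}]}}

```text
clock: 1.63
ee_pos: [0.3445, -0.365, 0.2718]
tcp_rot: [[0.055, 0.999, 0.0], [0.999, -0.055, -0.001], [-0.001, 0.0, -1.0]]
wrist_force: [0.4, -0.2, 0.4]
width: 0.0854
grasp_force: 0.0
```

Call:
{"name": "step_arm", "arguments": {"targets": [{"translation":[17,26,4],"yaw":7.1,"hand":0},{"translation":[17,26,4],"yaw":7.1,"hand":0},{"translation":[17,26,4],"yaw":7.1,"hand":0},{"translation":[17,26,4],"yaw":7.1,"hand":0},{"translation":[17,26,4],"yaw":7.1,"hand":0}]}}

```text
clock: 2.05
ee_pos: [0.4294, -0.235, 0.2919]
tcp_rot: [[-0.535, 0.845, 0.001], [0.845, 0.535, -0.001], [-0.001, 0.0, -1.0]]
wrist_force: [0.4, 0.8, 0.1]
width: 0.0854
grasp_force: 0.0
```

Call:
{"name": "step_arm", "arguments": {"targets": [{"translation":[17,26,4],"yaw":7.1,"hand":0},{"translation":[17,26,4],"yaw":7.1,"hand":0},{"translation":[17,26,4],"yaw":7.1,"hand":0},{"translation":[17,26,4],"yaw":7.1,"hand":0},{"translation":[0,0,0],"yaw":0,"hand":0}]}}

```text
clock: 2.47
ee_pos: [0.5001, -0.125, 0.3087]
tcp_rot: [[-0.877, 0.481, 0.004], [0.481, 0.877, 0.003], [-0.002, 0.004, -1.0]]
wrist_force: [-0.7, 0.8, 0.4]
width: 0.0852
grasp_force: 0.0
```

```bash
cat >> h.py <<'E'
def look(tag,things):
    M=P('wrist'); im=snap('wrist',tag+'.png')
    out={'M':M}
    for th in things:
        out[th]=[(np.round(r['uv'],1),round(r['conf'],2)) for r in manip.landmark_of(th,'wrist')]
        print(tag,th,[(u.tolist(),c) for u,c in out[th]])
    import pickle; pickle.dump(out,open(tag+'.pkl','wb'))
E
python3 - <<'E'
from h import *
look('w1',['pin_a','tank_seat'])
print(proj('wrist',[.5803,-.0568,.15]),proj('wrist',[.4719,-.0281,.15]))
E
```

```text
w1 pin_a [([360.6, 228.3], 0.98), ([273.4, 311.0], 0.59), ([353.7, 115.1], 0.57)]
w1 tank_seat [([351.3, 171.8], 0.64)]
[373.08284023 225.03179522] [354.85868098 122.61094321]
```

Call:
{"name": "step_arm", "arguments": {"targets": [{"translation":[5,30,5],"yaw":7,"hand":0},{"translation":[5,30,5],"yaw":7,"hand":0},{"translation":[5,30,5],"yaw":0,"hand":0},{"translation":[5,20,0],"yaw":0,"hand":0},{"translation":[0,0,0],"yaw":0,"hand":0}]}}

```text
clock: 3.03
ee_pos: [0.5171, -0.0182, 0.3229]
tcp_rot: [[-0.964, 0.264, 0.001], [0.264, 0.964, 0.001], [-0.001, 0.002, -1.0]]
wrist_force: [-0.0, 1.5, 0.1]
width: 0.0851
grasp_force: 0.0
```

Run:
```python
from h import *
look('w2',['pin_a','tank_seat'])
print(proj('wrist',[.5803,-.0568,.15]),proj('wrist',[.4719,-.0281,.15]))
a=np.hstack([cv2.imread('pics/w1.png'),cv2.imread('pics/w2.png')]);cv2.imwrite('pics/w12.png',cv2.resize(a,(800,300),interpolation=cv2.INTER_AREA))
```

```text
w2 pin_a [([262.5, 149.6], 0.84), ([256.0, 252.8], 0.74), ([356.4, 310.5], 0.2)]
w2 tank_seat [([260.0, 196.5], 0.93)]
[264.60364057 248.61567942] [261.57087687 153.07235752]
```

View pics/w12.png

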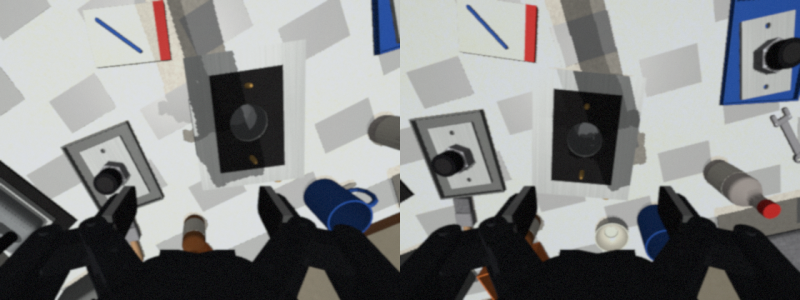

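Both wrist views show the gasket with its two brass pins, at (262,150) and (256,253) in w2. I'll locate the pin tips by colour and cross-check with the gasket's outline.

Run:
```python
from h import *
import pickle
np.set_printoptions(precision=4,suppress=True)
for tag,pins in(('w1',[(360,228),(350,119)]),('w2',[(256,250),(262,149)])):
    im=cv2.imread(f'pics/{tag}.png');hsv=cv2.cvtColor(im,cv2.COLOR_BGR2HSV);M=pickle.load(open(tag+'.pkl','rb'))['M']
    br=cv2.inRange(hsv,(12,90,60),(35,255,255))
    for p in pins:
        x,y=p;s=br[y-20:y+20,x-20:x+20];q=cv2.findNonZero(s)
        if q is None: print('none',p);continue
        q=q[:,0]+[x-20,y-20];print(tag,p,len(q),'c',q.mean(0),'min',q.min(0),'max',q.max(0))
    g=cv2.inRange(hsv,(0,0,0),(180,255,48));c,_=cv2.findContours(cv2.morphologyEx(g,cv2.MORPH_CLOSE,np.ones((9,9))),0,2)
    ctr=np.mean(pins,0)
    for k in c:
        if cv2.contourArea(k)>2000 and cv2.pointPolygonTest(k,tuple(map(float,ctr)),False)>0:
            # fit on world plane z=.124
            w=np.array([onz('',u,.124,M)[:2] for u in k[:,0]]);r=cv2.minAreaRect((w*1000).astype(np.float32));print('gasket',r)
K2=pickle.load(open('w2.pkl','rb'));K1=pickle.load(open('w1.pkl','rb'))
print(tri([ray('',(360.6,228.3),K1['M']),ray('',(256,252.8),K2['M']),ray('top',(305,228.3)),ray('scene',(250.5,190.4))]))
print(tri([ray('',(353.7,115.1),K1['M']),ray('',(262.5,149.6),K2['M']),ray('top',(292.5,273)),ray('scene',(248.5,164))]))
print(tri([ray('',(351.3,171.8),K1['M']),ray('',(260,196.5),K2['M']),ray('top',(298.3,253.0)),ray('scene',(253.4,182.5))]))
```

```text
w1 (360, 228) 60 c [355.0833 223.4667] min [351 218] max [359 229]
w1 (350, 119) 75 c [348.56 119.04] min [343 116] max [354 122]
gasket ((523.856201171875, -43.10383605957031), (107.827392578125, 158.28195190429688), 69.3381118774414)
w2 (256, 250) 69 c [253.4928 244.8116] min [251 238] max [256 251]
w2 (262, 149) 24 c [260.9167 149.0417] min [259 146] max [263 152]
gasket ((523.9427490234375, -41.725624084472656), (107.85846710205078, 158.45225524902344), 69.25276184082031)
(array([ 0.5821, -0.0602,  0.149 ]), [0.0007214116673366892, 0.0027247619118855792, 0.0037665545728232863, 0.002085067306672133])
(array([ 0.4697, -0.0227,  0.1471]), [0.005597152052631298, 0.0027265007827372064, 0.005810187220489738, 0.00251271127290241])
(array([ 0.5238, -0.0389,  0.1257]), [0.001395705969888526, 0.0012402583836504317, 0.005102305203877569, 0.005686677500018964])
```

Call:
{"name": "step_arm", "arguments": {"targets": [{"translation":[-8,40,-2],"yaw":4,"hand":0},{"translation":[-8,40,-2],"yaw":0,"hand":0},{"translation":[-8,40,-2],"yaw":0,"hand":0},{"translation":[-8,40,-2],"yaw":0,"hand":0},{"translation":[-8,40,-2],"yaw":0,"hand":0}]}}

```text
clock: 3.6
ee_pos: [0.4769, 0.1765, 0.3121]
tcp_rot: [[-0.978, 0.206, 0.001], [0.206, 0.978, -0.001], [-0.001, -0.001, -1.0]]
wrist_force: [0.9, -0.4, 0.8]
width: 0.0856
grasp_force: 0.0
```

Call:
{"name": "step_arm", "arguments": {"targets": [{"translation":[0,40,-10],"yaw":0,"hand":0},{"translation":[0,40,-10],"yaw":0,"hand":0},{"translation":[0,40,-10],"yaw":0,"hand":0},{"translation":[0,20,-10],"yaw":0,"hand":0},{"translation":[0,0,0],"yaw":0,"hand":0}]}}

```text
clock: 4.02
ee_pos: [0.4751, 0.3203, 0.2696]
tcp_rot: [[-0.98, 0.197, -0.005], [0.197, 0.98, 0.001], [0.005, 0.0, -1.0]]
wrist_force: [-0.9, -0.8, 0.0]
width: 0.0854
grasp_force: 0.0
```

Run:
```python
from h import *
look('w3',['cover_1','cover_1_hex','cap_1_top'])
```

```text
w3 cover_1 [([297.5, 174.1], 0.59)]
w3 cover_1_hex []
w3 cap_1_top []
```

View pics/w3.png

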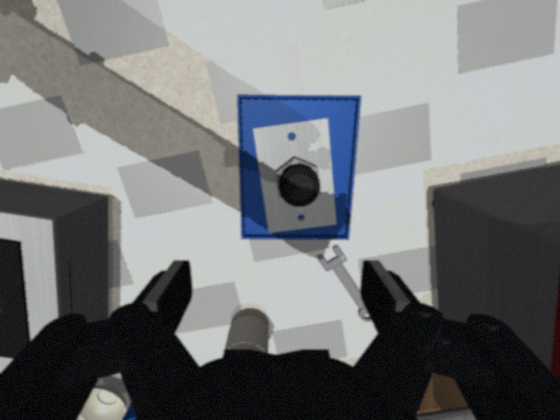

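The picture shows the cover in the blue tray, holes at (292,136) and (301,217), and the cap at (299,185).

```bash
cat >> h.py <<'E'
def blobs(im,box,lo,hi):
    x0,y0,x1,y1=box; m=cv2.inRange(cv2.cvtColor(im,cv2.COLOR_BGR2HSV),lo,hi)[y0:y1,x0:x1]
    n,_,st,c=cv2.connectedComponentsWithStats(m); return [(c[i]+[x0,y0],st[i,4]) for i in range(1,n) if st[i,4]>8]
def cover(tag,hs,cap,zt=.012):
    import pickle; im=cv2.imread(f'pics/{tag}.png'); M=pickle.load(open(tag+'.pkl','rb'))['M']; H=[]
    for x,y in hs:
        b=blobs(im,(x-9,y-9,x+9,y+9),(100,90,20),(130,255,200)); b.sort(key=lambda t:-t[1]); H.append(b[0][0]); print('hole',b[0])
    W=[onz('',h,zt-.004,M) for h in H]; d=W[0]-W[1]
    print('holes c',(W[0]+W[1])/2,'len',np.linalg.norm(d),'yaw',np.degrees(np.arctan2(d[1],d[0])))
    x,y=cap; m=cv2.inRange(im,(0,0,0),(45,45,45)); n,l,st,c=cv2.connectedComponentsWithStats(m); i=l[y,x]
    print('cap',c[i],st[i],onz('',c[i],zt+.05,M)); return H,c[i],M
E
python3 - <<'E'
from h import *
import pickle
np.set_printoptions(precision=4,suppress=True)
cover('w3',[(292,136),(301,217)],(299,185))
for tag,a,b in(('w1',(360.6,228.3),(353.7,120)),('w2',(256,251.5),(262.5,150))):
    M=pickle.load(open(tag+'.pkl','rb'))['M'];A,B=onz('',a,.15,M),onz('',b,.15,M);d=A-B
    print(tag,A,B,(A+B)/2,np.linalg.norm(d),np.degrees(np.arctan2(d[1],d[0])))
print(manip.sense()['ee_pos'])
E
```

```text
hole (array([291.2333, 135.8667]), np.int32(30))
hole (array([300.7778, 216.5   ]), np.int32(18))
holes c [0.4815 0.3484 0.008 ] len 0.11635557064380708 yaw 176.3941139039831
cap [297.8562 185.3017] [ 278  164   41   42 1210] [0.4806 0.347  0.062 ]
w1 [ 0.581  -0.0608  0.15  ] [ 0.4717 -0.0199  0.15  ] [ 0.5264 -0.0404  0.15  ] 0.11667571862346698 -20.5004410976297
w2 [ 0.5828 -0.0607  0.15  ] [ 0.4701 -0.0199  0.15  ] [ 0.5265 -0.0403  0.15  ] 0.11984659949285399 -19.909079491727525
[0.4784 0.315  0.2723]
```

Call:
{"name": "step_arm", "arguments": {"targets": [{"translation":[5,15,-25],"yaw":0,"hand":0},{"translation":[0,15,-25],"yaw":0,"hand":0},{"translation":[0,0,-20],"yaw":0,"hand":0},{"translation":[0,0,0],"yaw":0,"hand":0},{"translation":[0,0,0],"yaw":0,"hand":0}]}}

```text
clock: 4.63
ee_pos: [0.4829, 0.3452, 0.2022]
tcp_rot: [[-0.979, 0.204, -0.0], [0.204, 0.979, -0.002], [-0.0, -0.002, -1.0]]
wrist_force: [0.0, -0.2, 0.5]
width: 0.0857
grasp_force: 0.0
```

Run:
```python
from h import *
look('w4',['cover_1','cover_1_hex','cap_1_top'])
print(manip.sense()['ee_pos'],[proj('wrist',[.48,.353,z]) for z in(.004,.012,.068)])
```

```text
w4 cover_1 []
w4 cover_1_hex []
w4 cap_1_top [([281.9, 190.2], 0.37)]
[0.48319031 0.34725429 0.20427751] [array([279.73380514, 181.65016326]), array([279.82925095, 183.02126954]), array([280.63932294, 194.65818522])]
```

View pics/w4.png

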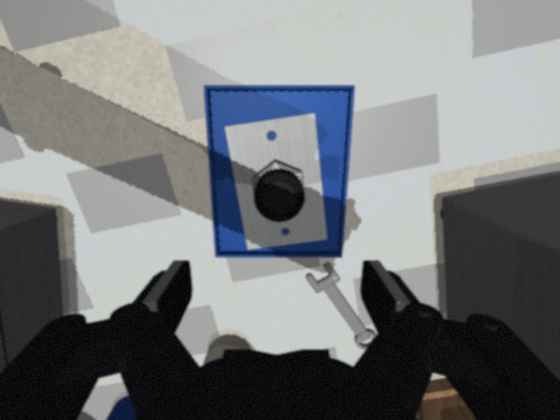

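The cover is at the centre of the view: holes (272,135) and (285,231), cap (278,195).

Run:
```python
from h import *
np.set_printoptions(precision=4,suppress=True)
H3,c3,M3=cover('w3',[(292,136),(301,217)],(299,185))
H4,c4,M4=cover('w4',[(272,135),(285,231)],(278,195))
for a,b in((H3[0],H4[0]),(H3[1],H4[1]),(c3,c4)): print(tri([ray('',a,M3),ray('',b,M4)]))
print(manip.sense()['joint_pos'])
# plate edges: line angle via polygon of grey plate
for tag,M in(('w3',M3),('w4',M4)):
    im=cv2.imread(f'pics/{tag}.png');hsv=cv2.cvtColor(im,cv2.COLOR_BGR2HSV);x=(240,105,350,238) if tag=='w3' else (212,95,345,252)
    m=np.zeros(hsv.shape[:2],np.uint8);blue=cv2.inRange(hsv,(105,110,20),(130,255,255));m[x[1]:x[3],x[0]:x[2]]=255-blue[x[1]:x[3],x[0]:x[2]]
    m=cv2.morphologyEx(m,cv2.MORPH_OPEN,np.ones((7,7)));k=max(cv2.findContours(m,0,2)[0],key=cv2.contourArea)
    w=np.array([onz('',u,.012,M)[:2]*1000 for u in k[:,0]],np.float32);print(tag,cv2.minAreaRect(w),cv2.contourArea(k))
```

```text
hole (array([291.2333, 135.8667]), np.int32(30))
hole (array([300.7778, 216.5   ]), np.int32(18))
holes c [0.4815 0.3484 0.008 ] len 0.11635557064380708 yaw 176.3941139039831
cap [297.8562 185.3017] [ 278  164   41   42 1210] [0.4806 0.347  0.062 ]
hole (array([271.2174, 135.2826]), np.int32(46))
hole (array([284.7826, 230.3043]), np.int32(23))
holes c [0.4816 0.3481 0.008 ] len 0.11612975311479588 yaw 176.25854468419652
cap [278.5005 195.1758] [ 254  170   50   51 2002] [0.4803 0.3482 0.062 ]
(array([0.4234, 0.3519, 0.0108]), [0.0001039781326595672, 0.00010397813265970437])
(array([0.5379, 0.3446, 0.0126]), [0.0001517789246259645, 0.00015177892462581855])
(array([0.484 , 0.3475, 0.0469]), [2.8695288542224756e-05, 2.869528854217119e-05])
[  8.141   21.4181 -57.6444  92.0774  18.5817  76.6123  26.2826]
w3 ((481.487060546875, 347.82635498046875), (103.02088928222656, 152.3794403076172), 86.18549346923828) 7697.0
w4 ((481.58587646484375, 347.9145812988281), (102.88330841064453, 152.2428436279297), 86.31613159179688) 10872.5
```

Call:
{"name": "step_arm", "arguments": {"targets": [{"translation":[-1,1,-25],"yaw":4,"hand":0},{"translation":[-1,0,-30],"yaw":4,"hand":0},{"translation":[0,0,-30],"yaw":0,"hand":0},{"translation":[0,0,-30],"yaw":0,"hand":0},{"translation":[0,0,0],"yaw":0,"hand":0}]}}

```text
clock: 5.25
ee_pos: [0.4779, 0.3455, 0.0829]
tcp_rot: [[-0.998, 0.063, -0.006], [0.063, 0.998, -0.005], [0.006, -0.005, -1.0]]
wrist_force: [-0.2, -0.7, -0.6]
width: 0.0855
grasp_force: 0.0
```

Run:
```python
from h import *
s=manip.sense();R=np.array(s['tcp_rot']);print(s['ee_pos'],np.degrees(np.arctan2(R[1,0],R[0,0])),s['joint_pos'])
```

```text
[0.47792374 0.34548952 0.08290829] 176.35946679806096 [  5.75988671  28.45435716 -55.2406584   99.75747337  25.34167537
  65.79333796  29.22801191]
```

Call:
{"name": "step_arm", "arguments": {"targets": [{"translation":[0,0,-25],"yaw":0,"hand":0},{"translation":[0,0,-20],"yaw":0,"hand":0},{"translation":[0,0,-10],"yaw":0,"hand":0},{"translation":[0,0,0],"yaw":0,"hand":0},{"translation":[0,0,0],"yaw":0,"hand":0}]}}

```text
clock: 5.67
ee_pos: [0.4806, 0.3492, 0.0338]
tcp_rot: [[-0.998, 0.063, 0.001], [0.063, 0.998, 0.001], [-0.001, 0.001, -1.0]]
wrist_force: [-0.0, -0.1, 1.1]
width: 0.0855
grasp_force: 0.0
```

Call:
{"name": "step_arm", "arguments": {"targets": [{"translation":[0,0,-10],"yaw":0,"hand":0},{"translation":[0,-1,-9],"yaw":0,"hand":0},{"translation":[0,0,0],"yaw":0,"hand":0},{"translation":[0,0,0],"yaw":0,"hand":0}]}}

```text
clock: 6.0
ee_pos: [0.4796, 0.3472, 0.0129]
tcp_rot: [[-0.998, 0.063, -0.001], [0.063, 0.998, -0.001], [0.001, -0.001, -1.0]]
wrist_force: [-0.7, -0.2, 0.2]
width: 0.0854
grasp_force: 0.0
```

Call:
{"name": "step_arm", "arguments": {"squeeze": 40, "targets": [{"translation":[0,0,0],"yaw":0,"hand":0.2},{"translation":[0,0,0],"yaw":0,"hand":0.3},{"translation":[0,0,0],"yaw":0,"hand":0.4},{"translation":[0,0,0],"yaw":0,"hand":0.5},{"translation":[0,0,0],"yaw":0,"hand":0.6}]}}

```text
clock: 6.42
ee_pos: [0.4802, 0.3483, 0.014]
tcp_rot: [[-0.998, 0.062, 0.001], [0.062, 0.998, 0.001], [-0.001, 0.001, -1.0]]
wrist_force: [-0.2, 0.3, 2.4]
width: 0.0552
grasp_force: 45.4
```

Call:
{"name": "step_arm", "arguments": {"squeeze": 60, "targets": [{"translation":[0,0,0],"yaw":0,"hand":0.7},{"translation":[0,0,5],"yaw":0,"hand":0.7},{"translation":[0,0,10],"yaw":0,"hand":0.7},{"translation":[0,0,15],"yaw":0,"hand":0.7},{"translation":[0,0,20],"yaw":0,"hand":0.7}]}}

```text
clock: 6.83
ee_pos: [0.4785, 0.3463, 0.0628]
tcp_rot: [[-0.998, 0.062, -0.003], [0.062, 0.998, -0.002], [0.003, -0.002, -1.0]]
wrist_force: [0.1, -1.1, -6.6]
width: 0.055
grasp_force: 65.0
```

Call:
{"name": "step_arm", "arguments": {"targets": [{"translation":[0,0,30],"yaw":0,"hand":0.7},{"translation":[0,0,35],"yaw":0,"hand":0.7},{"translation":[0,0,35],"yaw":0,"hand":0.7},{"translation":[0,0,30],"yaw":0,"hand":0.7},{"translation":[0,0,20],"yaw":0,"hand":0.7}]}}

```text
clock: 7.25
ee_pos: [0.48, 0.3486, 0.2176]
tcp_rot: [[-0.998, 0.062, 0.003], [0.062, 0.998, 0.002], [-0.003, 0.002, -1.0]]
wrist_force: [-0.3, 0.6, -6.5]
width: 0.055
grasp_force: 65.5
```

Call:
{"name": "step_arm", "arguments": {"targets": [{"translation":[2,-20,10],"yaw":-3,"hand":0.7},{"translation":[4,-35,10],"yaw":-3.4,"hand":0.7},{"translation":[4,-38,0],"yaw":-3,"hand":0.7},{"translation":[4,-38,0],"yaw":-3,"hand":0.7},{"translation":[4,-38,0],"yaw":-2,"hand":0.7}]}}

```text
clock: 7.67
ee_pos: [0.497, 0.1774, 0.234]
tcp_rot: [[-0.951, 0.31, 0.0], [0.31, 0.951, -0.001], [-0.001, -0.001, -1.0]]
wrist_force: [1.4, -0.2, -5.5]
width: 0.0547
grasp_force: 65.8
```

Call:
{"name": "step_arm", "arguments": {"targets": [{"translation":[4,-38,0],"yaw":-2,"hand":0.7},{"translation":[4,-38,0],"yaw":0,"hand":0.7},{"translation":[4,-38,0],"yaw":0,"hand":0.7},{"translation":[4,-38,0],"yaw":0,"hand":0.7},{"translation":[4,-33,0],"yaw":0,"hand":0.7}]}}

```text
clock: 8.08
ee_pos: [0.5169, -0.0089, 0.2339]
tcp_rot: [[-0.94, 0.342, -0.0], [0.342, 0.94, -0.002], [-0.001, -0.002, -1.0]]
wrist_force: [1.2, 0.2, -6.4]
width: 0.055
grasp_force: 65.7
```

Call:
{"name": "step_arm", "arguments": {"targets": [{"translation":[3,-23,0],"yaw":0,"hand":0.7},{"translation":[3,-12,0],"yaw":0,"hand":0.7},{"translation":[0,0,0],"yaw":0,"hand":0.7},{"translation":[0,0,0],"yaw":0,"hand":0.7},{"translation":[0,0,0],"yaw":0,"hand":0.7}]}}

```text
clock: 8.5
ee_pos: [0.5236, -0.0386, 0.2336]
tcp_rot: [[-0.941, 0.339, -0.0], [0.339, 0.941, 0.001], [0.001, 0.001, -1.0]]
wrist_force: [0.2, 0.5, -6.1]
width: 0.0544
grasp_force: 65.8
```

Run:
```python
from h import *
look('w5',['cover_1','pin_a','tank_seat'])
snap('top','t5.png');snap('scene','s5.png')
s=manip.sense();R=np.array(s['tcp_rot']);print(s['ee_pos'],np.degrees(np.arctan2(R[1,0],R[0,0])),s['width'],s['joint_pos'])
a=cv2.imread('pics/s5.png')[100:260,170:340];b=cv2.imread('pics/w5.png')
cv2.imwrite('pics/v5.png',np.hstack([cv2.resize(a,(446,420)),b])[:, :].copy() if 0 else cv2.resize(np.hstack([cv2.resize(a,(446,420)),b]),(800,334)))
```

```text
w5 cover_1 []
w5 pin_a [([271.3, 147.9], 0.62)]
w5 tank_seat []
[ 0.52382596 -0.04037579  0.23341969] 160.11073316575005 0.05472706251746029 [ 46.501024     6.49465691 -47.78234819  99.20667938   4.94201534
  76.46100455  67.85391325]
```

View pics/v5.png

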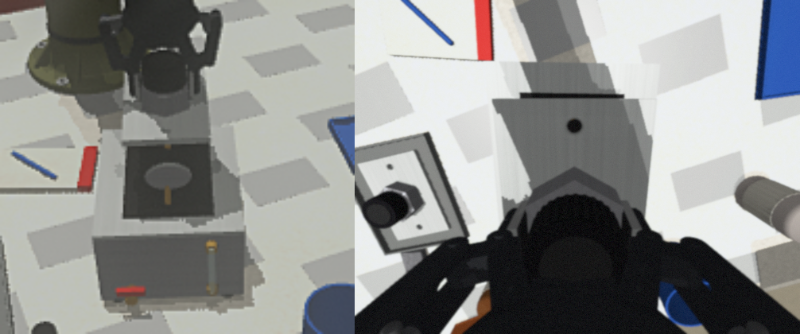

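The scene crop shows the cover level above the tank; the wrist view shows its near hole at about (276,158). Now a sharper comparison between the measured pins and the hole.

Run:
```python
from h import *
import pickle
np.set_printoptions(precision=2,suppress=True)
M5=pickle.load(open('w5.pkl','rb'))['M'];im=cv2.imread('pics/w5.png')
g=cv2.cvtColor(im,cv2.COLOR_BGR2GRAY);m=(g[143:173,261:291]<60).astype(np.uint8);n,l,st,c=cv2.connectedComponentsWithStats(m);i=1+np.argmax(st[1:,4]);h=c[i]+[261,143];print('hole',h,st[i])
X=onz('',h,.2314,M5)*1000;print('hole world',X)
s=manip.sense();y=np.radians(160.1);print('pred near hole',np.array(s['ee_pos'])[:2]*1000+np.array([1.22,-.45])+58*np.array([np.cos(y),np.sin(y)]))
out=[]
def pj(M,X):
    K,R,t=M;p=K@(R@X+t);return p[:2]/p[2]
for tag,(x,y) in(('w1',(290,85)),('w2',(200,115))):
    M=pickle.load(open(tag+'.pkl','rb'))['M'];S=4;I=cv2.resize(cv2.imread(f'pics/{tag}.png')[y:y+150,x:x+100],None,fx=S,fy=S,interpolation=cv2.INTER_CUBIC)
    I=cv2.convertScaleAbs(I,alpha=1.6,beta=20)
    for cx,cy,yw,col in((526.4,-40.3,-20.2,(0,255,0)),(523.9,-42.4,-20.7,(0,0,255))):
        c,sn=np.cos(np.radians(yw)),np.sin(np.radians(yw));W=lambda a,b,z:np.array([cx+a*c-b*sn,cy+a*sn+b*c,z])/1000
        q=lambda *a:tuple(np.round(((pj(M,W(*a))-[x,y]+.5)*S)).astype(int).tolist())
        r=[q(a,b,124) for a,b in((80,55),(-80,55),(-80,-55),(80,-55))];cv2.polylines(I,[np.array(r)],True,col,1)
        for a in(58,-58): cv2.line(I,q(a,0,124),q(a,0,150),col,1);cv2.circle(I,q(a,0,150),5,col,1)
        cv2.polylines(I,[np.array([q(30*np.cos(t),30*np.sin(t),124) for t in np.linspace(0,6.28,40)])],True,col,1)
    out.append(I)
cv2.imwrite('pics/ov.png',np.hstack(out))
```

```text
hole [275.97 157.98] [  6   7  19  17 258]
hole world [469.99 -19.18 231.4 ]
pred near hole [470.51 -21.08]
```

View pics/ov.png

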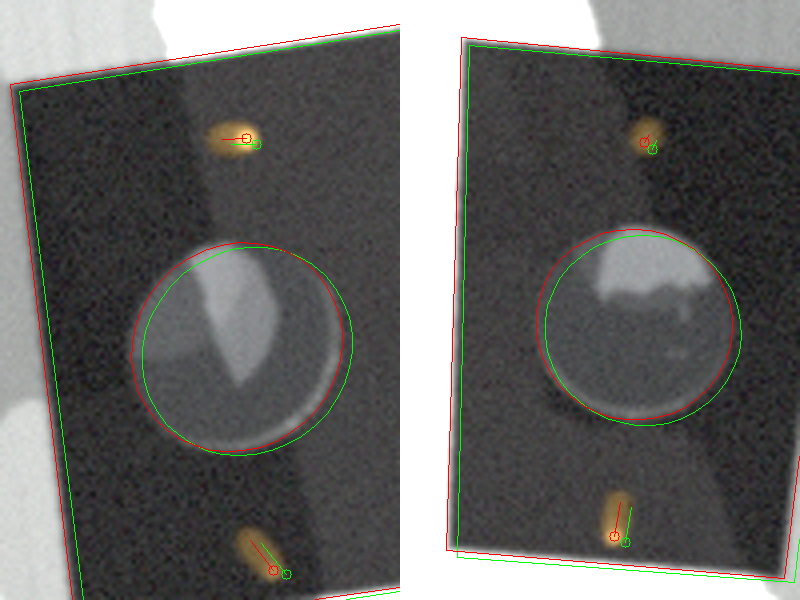

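The red overlay, seat (523.9, −42.4) and yaw −20.7°, fits the gasket, opening and pins. I'll descend to just above the pins and check through the hole, since the camera is almost vertically over it.

Call:
{"name": "step_arm", "arguments": {"targets": [{"translation":[-1,-1.5,-20],"yaw":-0.7,"hand":0.7},{"translation":[0,0,-20],"yaw":0,"hand":0.7},{"translation":[0,0,-15],"yaw":0,"hand":0.7},{"translation":[0,0,-8],"yaw":0,"hand":0.7},{"translation":[0,0,0],"yaw":0,"hand":0.7}]}}

```text
clock: 9.22
ee_pos: [0.5214, -0.0426, 0.1685]
tcp_rot: [[-0.936, 0.353, -0.004], [0.353, 0.936, 0.001], [0.004, -0.0, -1.0]]
wrist_force: [-0.9, -0.7, -6.5]
width: 0.0545
grasp_force: 65.6
```

Call:
{"name": "step_arm", "arguments": {"targets": [{"translation":[0,0,0],"yaw":0,"hand":0.7},{"translation":[0,0,0],"yaw":0,"hand":0.7}]}}

```text
clock: 9.38
ee_pos: [0.5238, -0.0427, 0.1715]
tcp_rot: [[-0.936, 0.353, 0.002], [0.353, 0.936, -0.0], [-0.002, 0.001, -1.0]]
wrist_force: [0.2, 0.7, -5.6]
width: 0.0552
grasp_force: 65.7
```

Run:
```python
from h import *
look('w6',[]);s=manip.sense();R=np.array(s['tcp_rot']);print(s['ee_pos'],np.degrees(np.arctan2(R[1,0],R[0,0])),s['width'],s['wrist_force'])
I=cv2.imread('pics/w6.png')[120:200,220:330];cv2.imwrite('pics/c6.png',cv2.convertScaleAbs(cv2.resize(I,None,fx=7,fy=7,interpolation=cv2.INTER_CUBIC),alpha=1.5,beta=20))
```

```text
[ 0.52383753 -0.04277004  0.17163372] 159.32234777597876 0.05458819211774102 [-0.81611207 -0.00964972 -5.99185184]
```

View pics/c6.png

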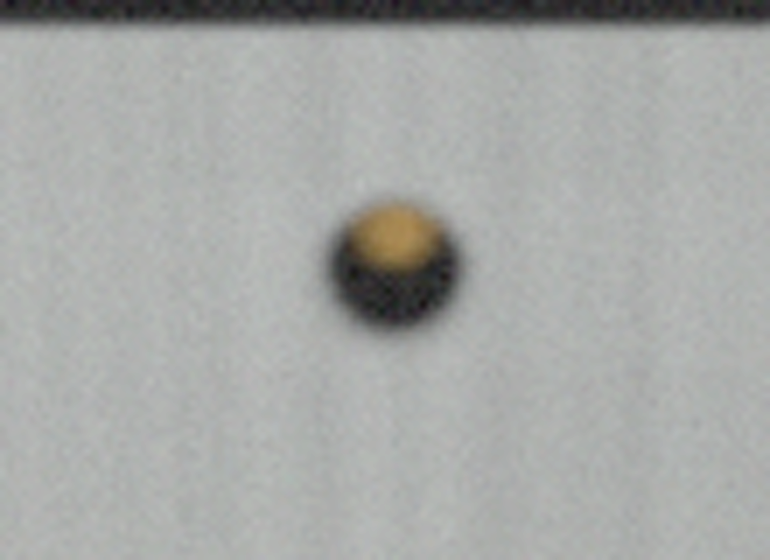

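Run:
```python
from h import *
import pickle
np.set_printoptions(precision=2,suppress=True)
M=pickle.load(open('w6.pkl','rb'))['M'];im=cv2.imread('pics/w6.png')
br=cv2.inRange(cv2.cvtColor(im,cv2.COLOR_BGR2HSV),(10,80,60),(35,255,255))[140:175,260:295];q=cv2.findNonZero(br)[:,0]+[260,140]
g=im[...,0];m=(g[140:175,260:295]<105);yy,xx=np.nonzero(m);hc=np.array([(xx.min()+xx.max())/2+260,(yy.min()+yy.max())/2+140]);print('hole',hc,xx.min()+260,xx.max()+260,yy.min()+140,yy.max()+140,'brass',q.min(0),q.max(0),q.mean(0))
zt=.1696;H=onz('',hc,zt,M)
K,R,t=M;pj=lambda X:(lambda p:p[:2]/p[2])(K@(R@X+t))
for r,z in((2,.150),(4,.142)):
    P=np.array([pj(np.array([H[0]+r/1e3*np.cos(a),H[1]+r/1e3*np.sin(a),z])) for a in np.linspace(0,6.28,60)]);print('pin if concentric r',r,P.min(0),P.max(0))
B=np.array([pj(np.array([H[0]+.005*np.cos(a),H[1]+.005*np.sin(a),zt])) for a in np.linspace(0,6.28,60)]);print('hole pred',B.min(0),B.max(0))
print('H',H*1000,'mm/px at .15',1000*np.linalg.norm(onz('',hc,.15,M)-onz('',hc+[0,1],.15,M)))
```

```text
hole [277. 157.] 260 294 140 174 brass [271 150] [282 157] [276.17 153.22]
pin if concentric r 2 [273.3 149.2] [280.41 156.4 ]
pin if concentric r 4 [270.02 144.43] [283.6  158.22]
hole pred [266.95 146.75] [287.04 167.04]
H [470.15 -21.74 169.6 ] mm/px at .15 0.5599416771364608
```

The pin tip shows centred through the near hole, within about 0.5 mm and allowing for parallax. Descending gently.

Call:
{"name": "step_arm", "arguments": {"targets": [{"translation":[0,0,-5],"yaw":0,"hand":0.7},{"translation":[0,0,-5],"yaw":0,"hand":0.7},{"translation":[0,0,-4],"yaw":0,"hand":0.7},{"translation":[0,0,-3],"yaw":0,"hand":0.7},{"translation":[0,0,0],"yaw":0,"hand":0.7}]}}

```text
clock: 9.85
ee_pos: [0.5222, -0.0428, 0.1523]
tcp_rot: [[-0.936, 0.353, -0.002], [0.353, 0.936, 0.0], [0.002, -0.0, -1.0]]
wrist_force: [-0.9, -0.1, -5.8]
width: 0.0547
grasp_force: 65.8
```

Call:
{"name": "step_arm", "arguments": {"targets": [{"translation":[0,0,0],"yaw":0,"hand":0.7},{"translation":[0,0,-3],"yaw":0,"hand":0.7},{"translation":[0,0,-3],"yaw":0,"hand":0.7},{"translation":[0,0,-3],"yaw":0,"hand":0.7},{"translation":[0,0,0],"yaw":0,"hand":0.7}]}}

```text
clock: 10.27
ee_pos: [0.5223, -0.0429, 0.1436]
tcp_rot: [[-0.936, 0.353, -0.001], [0.353, 0.936, 0.0], [0.001, -0.0, -1.0]]
wrist_force: [-0.1, 1.2, -6.0]
width: 0.0549
grasp_force: 65.7
```

Call:
{"name": "step_arm", "arguments": {"targets": [{"translation":[0,0,-3],"yaw":0,"hand":0.7},{"translation":[0,0,-3],"yaw":0,"hand":0.7},{"translation":[0,0,-2],"yaw":0,"hand":0.7},{"translation":[0,0,0],"yaw":0,"hand":0.7},{"translation":[0,0,0],"yaw":0,"hand":0.7}]}}

```text
clock: 10.68
ee_pos: [0.5227, -0.0428, 0.1362]
tcp_rot: [[-0.936, 0.353, -0.0], [0.353, 0.936, 0.0], [0.0, 0.0, -1.0]]
wrist_force: [0.3, 0.2, -6.0]
width: 0.0547
grasp_force: 65.8
```

Call:
{"name": "step_arm", "arguments": {"targets": [{"translation":[0,0,-1],"yaw":0,"hand":0.7},{"translation":[0,0,-1],"yaw":0,"hand":0.7},{"translation":[0,0,0],"yaw":0,"hand":0.7},{"translation":[0,0,0],"yaw":0,"hand":0.7}]}}

```text
clock: 11.02
ee_pos: [0.5228, -0.0429, 0.1343]
tcp_rot: [[-0.936, 0.353, 0.0], [0.353, 0.936, 0.0], [-0.0, 0.0, -1.0]]
wrist_force: [-0.8, -0.6, -7.3]
width: 0.055
grasp_force: 65.8
```

Call:
{"name": "step_arm", "arguments": {"targets": [{"translation":[0,0,-1],"yaw":0,"hand":0.7},{"translation":[0,0,0],"yaw":0,"hand":0.7},{"translation":[0,0,0],"yaw":0,"hand":0.7}]}}

```text
clock: 11.27
ee_pos: [0.523, -0.0429, 0.1341]
tcp_rot: [[-0.936, 0.353, 0.0], [0.353, 0.936, -0.0], [-0.0, -0.0, -1.0]]
wrist_force: [-4.0, -0.0, 1.9]
width: 0.0547
grasp_force: 66.8
```

Call:
{"name": "step_arm", "arguments": {"targets": [{"translation":[0,0,-1],"yaw":0,"hand":0.7},{"translation":[0,0,0],"yaw":0,"hand":0.7},{"translation":[0,0,0],"yaw":0,"hand":0.7}]}}

```text
clock: 11.52
ee_pos: [0.523, -0.0428, 0.134]
tcp_rot: [[-0.935, 0.353, 0.0], [0.353, 0.935, -0.001], [-0.0, -0.001, -1.0]]
wrist_force: [-6.8, 0.0, 9.0]
width: 0.0545
grasp_force: 67.7
```

Call:
{"name": "step_arm", "arguments": {"targets": [{"translation":[0,0,1],"yaw":0,"hand":0.5},{"translation":[0,0,0],"yaw":0,"hand":0.2},{"translation":[0,0,0],"yaw":0,"hand":0},{"translation":[0,0,0],"yaw":0,"hand":0},{"translation":[0,0,0],"yaw":0,"hand":0}]}}

```text
clock: 11.93
ee_pos: [0.5233, -0.0428, 0.1336]
tcp_rot: [[-0.936, 0.353, 0.001], [0.353, 0.936, 0.0], [-0.001, 0.001, -1.0]]
wrist_force: [0.4, 0.5, -0.6]
width: 0.0855
grasp_force: 0.0
```

Call:
{"name": "step_arm", "arguments": {"targets": [{"translation":[0,0,5],"yaw":0,"hand":0},{"translation":[0,0,10],"yaw":0,"hand":0},{"translation":[0,0,12],"yaw":0,"hand":0},{"translation":[0,0,0],"yaw":0,"hand":0},{"translation":[0,0,0],"yaw":0,"hand":0}]}}

```text
clock: 12.35
ee_pos: [0.5238, -0.0429, 0.1618]
tcp_rot: [[-0.935, 0.353, 0.003], [0.353, 0.935, -0.001], [-0.003, 0.0, -1.0]]
wrist_force: [-0.5, 0.3, -0.9]
width: 0.0858
grasp_force: 0.0
```

Run:
```python
from h import *
look('w7',[]);s=manip.sense();R=np.array(s['tcp_rot']);print(s['ee_pos'],np.degrees(np.arctan2(R[1,0],R[0,0])),s['width'],s['wrist_force'],s['joint_pos'])
snap('scene','s7.png');a=cv2.imread('pics/s7.png')[110:250,180:320]
cv2.imwrite('pics/v7.png',cv2.resize(np.hstack([cv2.resize(a,(420,420),interpolation=cv2.INTER_CUBIC),cv2.imread('pics/w7.png')]),(800,343)))
```

```text
[ 0.52322769 -0.04294654  0.16099181] 159.30884873141875 0.08561124406115311 [ 0.09898176 -0.56110322 -0.7660355 ] [ 45.3941296   10.08700515 -47.39955599 104.7916156    8.00287834
  68.46200102  64.80312478]
```

View pics/v7.png

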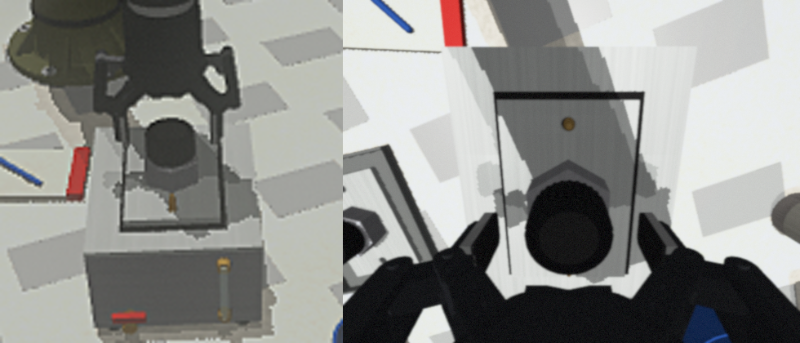

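Both pins stand up through the holes and the plate is even all round. Next I'll grip the cap.

Call:
{"name": "step_arm", "arguments": {"squeeze": 30, "targets": [{"translation":[0.7,0,0],"yaw":0,"hand":0.2},{"translation":[0,0,0],"yaw":0,"hand":0.35},{"translation":[0,0,0],"yaw":0,"hand":0.5},{"translation":[0,0,0],"yaw":0,"hand":0.7},{"translation":[0,0,0],"yaw":0,"hand":0.7}]}}

```text
clock: 12.87
ee_pos: [0.5235, -0.0428, 0.1602]
tcp_rot: [[-0.936, 0.353, -0.0], [0.353, 0.936, 0.0], [0.0, 0.0, -1.0]]
wrist_force: [-0.1, -0.6, 0.6]
width: 0.0492
grasp_force: 31.1
```

Call:
{"name": "step_arm", "arguments": {"targets": [{"translation":[0,0,0],"yaw":2,"hand":0.7},{"translation":[0,0,0],"yaw":2,"hand":0.7},{"translation":[0,0,0],"yaw":2,"hand":0.7},{"translation":[0,0,0],"yaw":0,"hand":0.7}]}}

```text
clock: 13.2
ee_pos: [0.5235, -0.0424, 0.1602]
tcp_rot: [[-0.967, 0.254, -0.0], [0.254, 0.967, 0.001], [0.0, 0.001, -1.0]]
wrist_force: [0.5, 1.2, -1.6]
width: 0.0488
grasp_force: 31.2
```

```bash
cat > st.py <<'E'
from h import *
np.set_printoptions(precision=4,suppress=True)
s=manip.sense();R=np.array(s['tcp_rot']);print(s['clock'],s['ee_pos'],np.degrees(np.arctan2(R[1,0],R[0,0])),s['width'],s['grasp_force'],'F',s['wrist_force'],'T',s['ft_torque'],s['joint_pos'])
E
python3 st.py
```

```text
13.2 [ 0.5235 -0.0424  0.1602] 165.30066923704496 0.04882429644100369 31.23306467430666 F [ 0.473   1.1506 -1.5896] T [ 0.2651 -0.1412 -0.4438] [ 45.9185  10.389  -48.0723 104.7297   8.2148  68.4878  70.5878]
```

Call:
{"name": "step_arm", "arguments": {"targets": [{"translation":[0,0,0],"yaw":2,"hand":0.7},{"translation":[0,0,0],"yaw":0,"hand":0.7}]}}

```text
clock: 13.37
ee_pos: [0.5233, -0.0424, 0.1602]
tcp_rot: [[-0.975, 0.221, -0.001], [0.221, 0.975, 0.001], [0.001, 0.001, -1.0]]
wrist_force: [-0.1, 1.9, -0.2]
width: 0.0493
grasp_force: 31.8
```

```bash
python3 st.py
```

```text
13.3667 [ 0.5233 -0.0424  0.1602] 167.2354385483124 0.049329944947687276 31.841022577636977 F [-0.0658  1.8769 -0.2493] T [ 0.3968  0.0575 -0.8014] [ 46.111   10.429  -48.2885 104.7274   8.2705  68.5226  72.4823]
```

Call:
{"name": "step_arm", "arguments": {"targets": [{"translation":[0,0,0],"yaw":2,"hand":0.7},{"translation":[0,0,0],"yaw":0,"hand":0.7}]}}

```text
clock: 13.53
ee_pos: [0.5237, -0.0426, 0.1602]
tcp_rot: [[-0.982, 0.187, 0.0], [0.187, 0.982, 0.001], [-0.0, 0.001, -1.0]]
wrist_force: [1.2, 2.0, -1.7]
width: 0.0495
grasp_force: 33.6
```

```bash
python3 st.py
```

```text
13.5333 [ 0.5237 -0.0426  0.1602] 169.21647739501103 0.04948999213805916 33.58227473683655 F [ 1.1659  2.0214 -1.7009] T [ 0.36   -0.1877 -0.8568] [ 46.3092  10.4729 -48.5131 104.7119   8.3527  68.4882  74.4126]
```

Torque climbs to 0.86 N m, so there is a stop this way. Trying clockwise.

Call:
{"name": "step_arm", "arguments": {"targets": [{"translation":[0,0,0],"yaw":-4,"hand":0.7},{"translation":[0,0,0],"yaw":-4,"hand":0.7},{"translation":[0,0,0],"yaw":-4,"hand":0.7},{"translation":[0,0,0],"yaw":-4,"hand":0.7},{"translation":[0,0,0],"yaw":-4,"hand":0.7}]}}

```text
clock: 13.95
ee_pos: [0.5234, -0.0431, 0.1602]
tcp_rot: [[-0.858, 0.514, -0.0], [0.514, 0.858, -0.001], [-0.0, -0.001, -1.0]]
wrist_force: [0.1, 0.3, 0.5]
width: 0.0491
grasp_force: 33.1
```

```bash
python3 st.py
```

```text
13.95 [ 0.5234 -0.0431  0.1602] 149.09468978238823 0.0491124165442905 33.127705331426114 F [0.0615 0.3254 0.5365] T [-0.0258 -0.0044 -0.0098] [ 44.3239  10.035  -46.2378 104.7767   7.8241  68.4522  54.73  ]
```

Call:
{"name": "step_arm", "arguments": {"targets": [{"translation":[0,0,0],"yaw":-5,"hand":0.7},{"translation":[0,0,0],"yaw":-5,"hand":0.7},{"translation":[0,0,0],"yaw":-5,"hand":0.7},{"translation":[0,0,0],"yaw":-5,"hand":0.7},{"translation":[0,0,0],"yaw":-5,"hand":0.7}]}}

```text
clock: 14.37
ee_pos: [0.5234, -0.0427, 0.1602]
tcp_rot: [[-0.56, 0.828, -0.0], [0.828, 0.56, -0.0], [-0.0, -0.0, -1.0]]
wrist_force: [0.5, 1.6, 0.3]
width: 0.0494
grasp_force: 33.1
```

```bash
python3 st.py
```

```text
14.3667 [ 0.5234 -0.0427  0.1602] 124.05963545964072 0.049392323733425954 33.121863508131355 F [0.5144 1.6445 0.2686] T [ 0.1894 -0.0509 -0.0015] [ 42.0098   9.5901 -43.6289 104.8401   7.1285  68.3571  30.2003]
```

Call:
{"name": "step_arm", "arguments": {"targets": [{"translation":[0,0,0],"yaw":-5,"hand":0.7},{"translation":[0,0,0],"yaw":-5,"hand":0.7},{"translation":[0,0,0],"yaw":-5,"hand":0.7},{"translation":[0,0,0],"yaw":-5,"hand":0.7},{"translation":[0,0,0],"yaw":0,"hand":0.7}]}}

```text
clock: 14.78
ee_pos: [0.5237, -0.0426, 0.1603]
tcp_rot: [[-0.245, 0.969, 0.0], [0.969, 0.245, -0.0], [-0.0, 0.0, -1.0]]
wrist_force: [0.6, 1.4, -0.2]
width: 0.0495
grasp_force: 33.1
```

```bash
python3 st.py
```

```text
14.7833 [ 0.5237 -0.0426  0.1603] 104.20410110421581 0.04949114362237612 33.10373715357855 F [ 0.5795  1.3774 -0.2259] T [ 0.1749 -0.1656 -0.0272] [ 40.2523   9.2824 -41.6653 104.8779   6.6523  68.273   10.6961]
```

It turns freely, so the thread is left-hand. The cap is about 0.96–1.1 rad loose, so I'll lift gently.

Call:
{"name": "step_arm", "arguments": {"targets": [{"translation":[0,0,2],"yaw":0,"hand":0.7},{"translation":[0,0,2],"yaw":0,"hand":0.7},{"translation":[0,0,0],"yaw":0,"hand":0.7}]}}

```text
clock: 15.03
ee_pos: [0.5238, -0.0427, 0.1648]
tcp_rot: [[-0.249, 0.969, 0.001], [0.969, 0.249, -0.0], [-0.0, 0.0, -1.0]]
wrist_force: [0.8, 0.8, -0.2]
width: 0.0494
grasp_force: 33.2
```

Call:
{"name": "step_arm", "arguments": {"targets": [{"translation":[0,0,5],"yaw":0,"hand":0.7},{"translation":[0,0,8],"yaw":0,"hand":0.7},{"translation":[0,0,9],"yaw":0,"hand":0.7},{"translation":[0,0,10],"yaw":0,"hand":0.7},{"translation":[0,0,10],"yaw":0,"hand":0.7}]}}

```text
clock: 15.45
ee_pos: [0.5236, -0.0432, 0.2077]
tcp_rot: [[-0.247, 0.969, 0.0], [0.969, 0.247, -0.001], [-0.001, 0.0, -1.0]]
wrist_force: [-0.0, 1.1, -1.0]
width: 0.0492
grasp_force: 33.1
```

Call:
{"name": "step_arm", "arguments": {"targets": [{"translation":[0,0,10],"yaw":0,"hand":0.7},{"translation":[0,0,9],"yaw":0,"hand":0.7},{"translation":[0,0,6],"yaw":0,"hand":0.7},{"translation":[0,0,0],"yaw":0,"hand":0.7},{"translation":[0,0,0],"yaw":0,"hand":0.7}]}}

```text
clock: 15.87
ee_pos: [0.5237, -0.0429, 0.2316]
tcp_rot: [[-0.247, 0.969, 0.001], [0.969, 0.247, -0.0], [-0.0, 0.0, -1.0]]
wrist_force: [0.1, 0.6, -0.4]
width: 0.0493
grasp_force: 33.1
```

Call:
{"name": "step_arm", "arguments": {"targets": [{"translation":[0,0,0],"yaw":0,"hand":0.7},{"translation":[0,0,0],"yaw":0,"hand":0.7},{"translation":[0,0,0],"yaw":0,"hand":0.7},{"translation":[0,0,0],"yaw":0,"hand":0.7},{"translation":[0,0,0],"yaw":0,"hand":0.7}]}}

```text
clock: 16.28
ee_pos: [0.5234, -0.0428, 0.231]
tcp_rot: [[-0.247, 0.969, -0.0], [0.969, 0.247, 0.0], [0.0, -0.0, -1.0]]
wrist_force: [-0.8, 0.8, -0.5]
width: 0.0492
grasp_force: 33.1
```

```bash
python3 st.py
python3 - <<'E'
from h import *
snap('wrist','w8.png');snap('scene','s8.png');a=cv2.imread('pics/s8.png')[90:250,170:330]
cv2.imwrite('pics/v8.png',cv2.resize(np.hstack([cv2.resize(a,(420,420),interpolation=cv2.INTER_CUBIC),cv2.imread('pics/w8.png')]),(800,343)))
E
```

```text
16.2833 [ 0.5234 -0.0428  0.231 ] 104.32067720841887 0.049232087545523155 33.120941715314984 F [-0.7789  0.8245 -0.4942] T [-0.0143 -0.0123 -0.0314] [ 41.3055   5.8525 -41.7839  99.551    4.003   76.1349  13.0286]
```

View pics/v8.png

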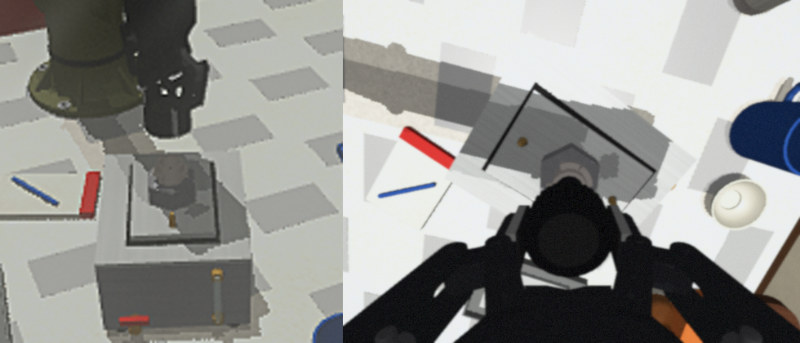

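The cap is held level above the open neck. The cover is still flush on both pins, and everything is at rest, so I'll hand in.

```bash
python3 -c "
from rig import manip
print(manip.finish_job())"
```

```text
the job is handed in; nothing more can be done
None
```

I handed the job in at about 16 s: the cover lies flush on both pins, and its cap (left-hand thread) is unscrewed and held level, at rest, about 5 cm above the open neck; the hand-in gave no verdict.

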